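# Pull out the telescopic brush handle and hold it

### The job

The telescopic cleaning brush lying in its grey stand has to be held at full length, but the spice jar with the red cap stands in the path of its handle. First stand the jar upright on the worktop well out of that path; then grip the grey end grip firmly across its orange side button, so that the button is squeezed in, and pull the handle straight out past its first stop to its second stop, where both tubes are fully out. It springs back by itself, so finish still gripping it and holding it fully out, without running the handle into the jar, knocking the jar over or disturbing the other things.

Things in the scene. Friction and masses are not known exactly. Their poses are not given: they have to be found in the camera images.
- brush_stand: fixed grey stand (base 240 x 100 mm) holding a level telescopic brush, axis 75 mm above the worktop, all below 97 mm. Origin: on the worktop below the mouth of the black collar (44 wide; x -30 to 0). +x: the way the handle pulls out; +y: the orange button's side. Brush head at x = -280. Path of the handle: strip along +x, 48 wide; it ends at x = 83 shut, 203 fully out
- pull_grip: grey end grip on the inner tube. Origin: at the stand's origin when shut, moves with the grip along +x; axes as the stand's. Waist between two end flanges (x 4-12, 44 wide; x 64-74, 48 wide, 40 high, mm): 52 long, 34 wide (y), 40 over the unpressed button, z 58 to 92. Fingers go down beside the waist from above
- grip_center (a point): middle of the waist of the grip, level with the button: x = 37, y = 0, z = 75 mm in the grip's frame; grasp here, fingers closing along y
- button_face (a point): centre of the outer face of the orange release button (18 x 16 mm face), on the +y side of the grip, 23 mm from its axis; it stands 6 mm proud
- release_button (a joint): release button, m: 0 out, 0.0055 fully in (towards -y). Sprung: 4 N to start, 7 N fully in; the catch is free beyond 0.0035. While it is out a catch holds the handle shut (about 3 mm play). It must be kept in while the handle starts to move, so grip with 15 N or more.
- inner_tube (a joint): travel of the inner tube (with the grip) out of the middle tube, m: 0 shut, 0.060 at its stop. It comes out first, against a spring of 2 to 3 N; its end is the first stop, where the pull gets stiffer.
- middle_tube (a joint): travel of the middle tube out of the outer tube, m: 0 shut, 0.060 at its stop, the second stop of the handle. It follows when the inner tube is at its stop, against a spring of 4.5 to 5.5 N. The grip travels 0.120 in all; let go, the handle slides back.
- red_jar: spice jar with a red cap, round, 45 dia x 106 high, about 110 g; origin at the centre of its underside, z up. It starts in the path of the handle.
- honey_jar: bystander: squat honey jar with a yellow cap, 64 dia x 98 high mm; origin at the centre of its underside; to be left alone
- sardine_tin: bystander: flat silver and turquoise fish tin, 63 x 105 x 26 mm; origin at the centre of its underside; to be left alone
- pepper_mill: bystander: dark brown wooden pepper mill, 58 dia x 150 high mm; origin at the centre of its underside; to be left alone
- spice_b: bystander: spice jar with a green cap, 46 dia x 106 high mm; origin at the centre of its underside; to be left alone
There are look-alikes about, which are no part of the job. Leave any blue look-alike of the red_jar alone.

How it is judged:
By the outcome, as a careful person would: the job done as asked, in the order asked, and still so for the second after the job is handed in, while the arm keeps its last pose, push and grip.
It also fails if it takes over 45 s, if anything falls off the work surface, if the arm or the gripper's body presses on something with over 40 N, if the wrist force passes 120 N, or if a joint passes its speed limit or range.

### The arm

A 7-joint arm with a two-finger parallel gripper is mounted at the origin on a cart in front of the work surface, level with it; the furniture and walls round the work are solid. World frame = base frame: x ahead of the robot, y to its left, z up, the work surface at z = 0. Lengths are in m, angles in rad, forces in N, time in s.
With the tool pointing down it reaches from about 0.4 to 0.85 m from the base axis. Payload 10.4 kg.
Tool frame: the origin (TCP) lies at the very end of the fingers, on their centre line; the grasp point (between the pads) lies 19 mm behind it; z points along the fingers, y is the line along which they close (so a half turn about z gives the same grasp; the last joint's range is limited). The gripper opens to 87 mm and grips with 3 to 60 N. Pads are 19 mm wide; open, the fingers measure 117 mm over their backs; the gripper's body (75 mm by 190 mm) begins 51 mm behind the grasp point.
Start: joints at [1.312, 0.332, -0.065, 1.46, 0.022, 1.35, -0.088], TCP at [0.146, -0.608, 0.223] pointing down, gripper open.
Joint ranges: [-2.6, 2.6], [-0.5, 2.12], [-1.47, 1.34], [0.16, 2.42], [-1.27, 4.41], [0.06, 2.06], [-2.6, 2.6]. Speed limits (rad/s): [2.22, 2.22, 2.79, 2.79, 3.14, 3.14, 3.14].

### API

Orientations are given as a unit quaternion [x, y, z, w].
In Python, from bench import r gives the robot as it stands.
- The arm moves only by the shell command python3 -m crank 'ROWS' [FORCE]. ROWS is JSON, a list that holds one entry, the list of rows, each a list of 5 numbers: the shift along the tool's x, y, z in mm, then the turn about the tool's z in degrees, then the opening, from -1 (shut) to 1 (fully open). A call has 1 to 20 rows; each row is the pose to reach, as a shift and turn from the pose commanded when the call began, along the tool's axes at that moment; what a row does not reach only later rows make up. A row lasts 1/10 s, in which the tool goes at most 50 mm and 8.59 degrees, less where a joint would pass 70% of its speed; a pose out of reach is approached as far as the arm can. A call with a gripper value outside its range is refused whole. The fingers move at their own pace and stop on an object; FORCE is the grip in N (left out, the last holds). Time passes only in rows, so rows that repeat a pose let the fingers close. It gives the time, the measured TCP pose, the force, the opening and the grip force at its end, in the units of the state.
- r.read_state(): the state, without advancing time (a new reading comes with each control period).
- r.camera(name): name is "side" or "top"; returns a dict with "image" (420x560x3 uint8, red, green, blue), "vfov" (degrees; the focal length in pixels is half the picture's height over the tangent of half this angle, whatever the lens; pixels are square), "cx", "cy" (the principal point, pixels), "eye" and "attitude" of the camera in the world. Camera axes: x right, y down, z forward; pixel columns grow to the right and rows downward; lengths in m; the calibration is good to about 2 mm. A picture is of the moment at which its call begins. There is no depth.
- r.close_job(): hands the job in; it is judged then, once.
The state is a dict: "time": time; "joint_positions": joint angles; "joint_vel": joint speeds; "joint_torque": joint torques, N m; "ee_pos": TCP position; "eef_rot": TCP orientation; "ft_force": force on the tool from outside, world axes, zero at the start; "torque": the same for the moment, N m; "width": finger opening in m; "grip_force": force on a finger pad.
Only numpy, scipy, OpenCV 4.12 (cv2) and the standard library are available. Lean on these libraries where they do the work, as an engineer would, in place of code of your own. Each camera call takes 0.05 s, during which the arm holds its last target. There are 200 camera calls.

## Working session

There is one attempt and no reset: what is moved stays moved. The work goes in short steps, Python scripts to look and compute and a shell command to move; the robot and the scene stay as the last step left them, time stands still between calls to the robot, and variables do not carry over. Pictures are saved under pics/ and viewed, at most 10 in all, crops included, and the job is handed in when it is done.

```bash
mkdir -p pics; ls
python3 - <<'E'
from bench import r
import cv2,json,numpy as np
for n in("side","top"):
    c=r.camera(n); cv2.imwrite(f"pics/{n}0.png",c["image"][:,:,::-1]); print(n,{k:v for k,v in c.items() if k!="image"})
s=r.read_state(); print(s)
E
```

```text
pics
side {'vfov': 45.02123180439801, 'cx': 286.6623555542411, 'cy': 211.26275876922656, 'eye': array([0.1228882 , 0.67608704, 0.92005362]), 'attitude': array([-0.24976976,  0.87680328, -0.39713388,  0.10543131])}
top {'vfov': 46.76548644421382, 'cx': 280.66946036095317, 'cy': 207.04183831966915, 'eye': array([ 0.41369194, -0.1737991 ,  1.25798319]), 'attitude': array([-0.69678987,  0.71311712, -0.05619351,  0.05282184])}
{'time': 0.1, 'joint_positions': array([ 1.3124202 ,  0.33278541, -0.06467567,  1.46084468,  0.02157308,
        1.34990803, -0.08849855]), 'joint_vel': array([ 0.000448  , -0.00143915,  0.00073796,  0.0013368 ,  0.00051126,
        0.00049612, -0.00131088]), 'joint_torque': array([ 2.18570349e-03, -6.24547505e+01,  2.54336715e-02, -3.90719247e+01,
       -6.13033469e-02,  3.66750592e-02,  1.48782652e-05]), 'ee_pos': array([ 0.1459095 , -0.60737586,  0.221854  ]), 'eef_rot': array([ 9.93059552e-01,  1.17610942e-01, -9.27972923e-05, -6.18837048e-04]), 'ft_force': array([ 0.12692443, -0.30564749, -0.47088138]), 'torque': array([ 0.04907609, -0.03759905, -0.04911469]), 'grip_force': 0.0, 'width': 0.08699920046140935}
```

View pics/top0.png

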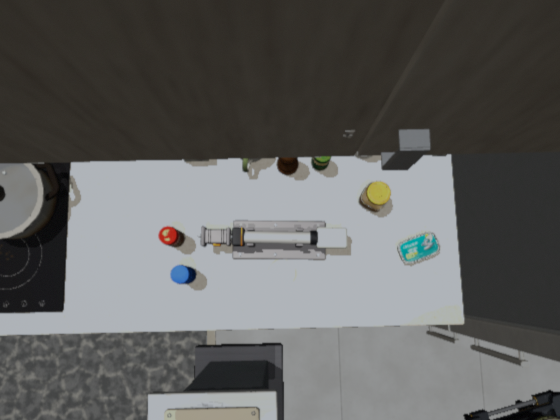

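View pics/side0.png

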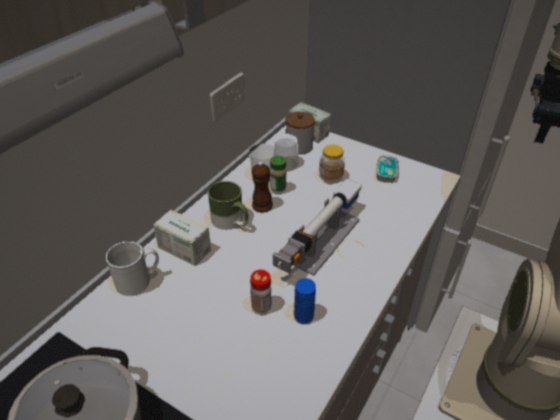

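The top view shows the red-capped jar at (170,237), in line with the brush handle, whose grip is at about (205-230,237). Its blue look-alike is at (182,274). The honey jar is at (376,195), the tin at (418,247), and the mill and green-cap jar at (288,160) and (321,158). The side view agrees: red jar (261,290), blue (305,300), orange button about (297,257).

Candidates for the target are red (170,237) and blue (182,274), and I choose the red cap. Next come measurements and a close crop.

```bash
cat > h.py <<'E'
import numpy as np,cv2
from scipy.spatial.transform import Rotation as R
from bench import r
def ray(c,u,v):
    f=c["image"].shape[0]/2/np.tan(np.radians(c["vfov"])/2)
    return np.array(c["eye"]),R.from_quat(c["attitude"]).apply([(u-c["cx"])/f,(v-c["cy"])/f,1])
def plane(c,u,v,z):
    e,d=ray(c,u,v); return e+d*(z-e[2])/d[2]
def proj(c,p):
    f=c["image"].shape[0]/2/np.tan(np.radians(c["vfov"])/2)
    q=R.from_quat(c["attitude"]).inv().apply(np.array(p)-c["eye"]); return np.array([c["cx"]+f*q[0]/q[2],c["cy"]+f*q[1]/q[2]])
def tri(c1,p1,c2,p2):
    e1,d1=ray(c1,*p1);e2,d2=ray(c2,*p2)
    t=np.linalg.lstsq(np.c_[d1,-d2],e2-e1,rcond=None)[0]
    a,b=e1+t[0]*d1,e2+t[1]*d2; return (a+b)/2,np.linalg.norm(a-b)
def blobs(c,lo,hi,amin=8):
    h=cv2.cvtColor(c["image"],cv2.COLOR_RGB2HSV); m=cv2.inRange(h,lo,hi)
    n,l,s,ce=cv2.connectedComponentsWithStats(m)
    return [(s[i].tolist(),ce[i].round(1).tolist()) for i in range(1,n) if s[i,4]>=amin]
E
python3 - <<'E'
from h import *
T=r.camera("top");S=r.camera("side")
for n,lo,hi in [("red",(0,180,110),(5,255,255)),("blue",(105,150,60),(125,255,255)),("orange",(7,170,120),(17,255,255)),("yellow",(21,150,120),(32,255,255))]:
    for c,k in((T,"top"),(S,"side")): print(n,k,blobs(c,lo,hi))
print("stand corners z~0",[plane(T,*p,0.0).round(3) for p in((233,220),(326,220),(326,260),(233,260))])
print("axis pts z.075",[plane(T,*p,.075).round(3) for p in((203,237),(238,237),(315,238),(346,238))])
print("red cap",plane(T,170,236,.106).round(3),"blue",plane(T,181,274,.106).round(3))
a=cv2.resize(T["image"][205:295,140:260],None,fx=6,fy=6,interpolation=cv2.INTER_CUBIC)
cv2.imwrite("pics/crop_top.png",a[:,:,::-1])
a=cv2.resize(S["image"][210:330,230:370],None,fx=5,fy=5,interpolation=cv2.INTER_CUBIC)
cv2.imwrite("pics/crop_side.png",a[:,:,::-1])
E
```

```text
red top [([160, 227, 17, 17, 162], [168.8, 235.3])]
red side [([251, 270, 19, 15, 158], [260.2, 277.8])]
blue top [([172, 266, 20, 17, 272], [181.0, 274.4])]
blue side [([295, 279, 20, 44, 747], [304.4, 299.9])]
orange top []
orange side [([295, 254, 4, 5, 14], [296.5, 256.0]), ([262, 276, 5, 5, 10], [264.0, 278.2])]
yellow top [([367, 184, 6, 12, 18], [368.6, 188.7]), ([372, 187, 4, 3, 8], [373.2, 187.9]), ([371, 191, 12, 9, 42], [376.0, 195.1]), ([373, 197, 16, 8, 29], [381.1, 201.9]), ([213, 244, 5, 2, 8], [215.0, 244.5])]
yellow side [([324, 146, 18, 11, 159], [332.5, 150.7])]
stand corners z~0 [array([ 0.578, -0.057,  0.   ]), array([ 0.572, -0.3  ,  0.   ]), array([ 0.468, -0.296,  0.   ]), array([ 0.474, -0.056,  0.   ])]
axis pts z.075 [array([0.528, 0.01 , 0.075]), array([ 0.526, -0.076,  0.075]), array([ 0.519, -0.264,  0.075]), array([ 0.518, -0.339,  0.075])]
red cap [0.529 0.083 0.106] blue [0.439 0.056 0.106]
```

View pics/crop_top.png

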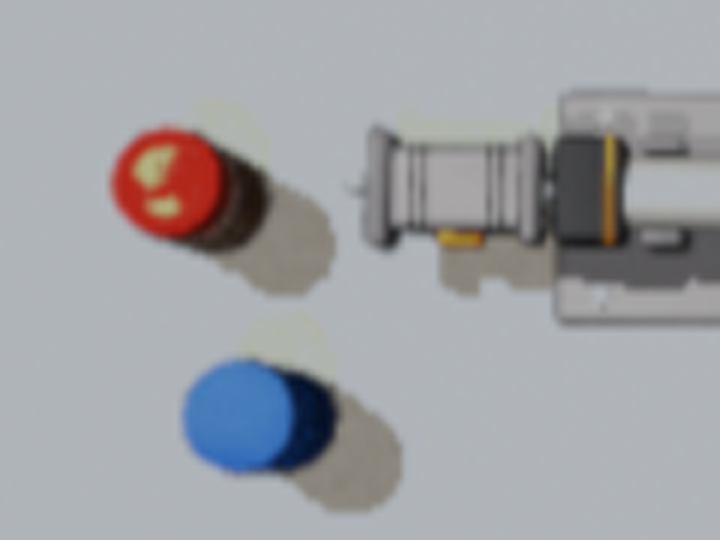

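View pics/crop_side.png

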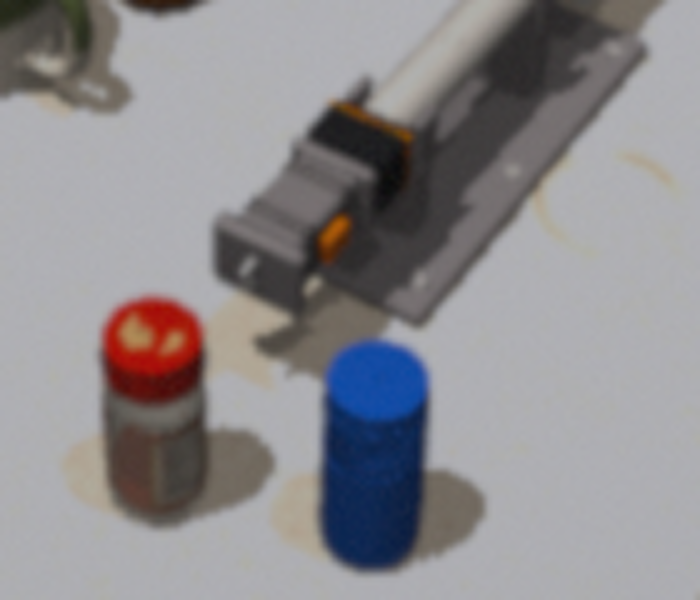

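The crops confirm the choice. The red cap with a glass body is at top (168,235), directly ahead of the grey grip. The solid blue jar is at (180,274). The orange button is on the near (robot) side at (216.5,244.5), and the grip waist is centred near (216,236).

```bash
cat >> h.py <<'E'
def shift(target,yaw):  # mm in tool axes and turn to put TCP at target with tool y at azimuth yaw deg
    s=r.read_state(); M=R.from_quat(s["eef_rot"])
    d=M.inv().apply(np.array(target)-s["ee_pos"])*1000
    y=M.apply([0,1,0]); az=np.degrees(np.arctan2(y[1],y[0]))
    print("shift",d.round(1),"turn",round(-(yaw-az),1),"az",round(az,1))
E
python3 - <<'E'
from h import *
T=r.camera("top");S=r.camera("side")
print("red",plane(T,167.8,235.5,.106).round(3),plane(S,260.6,277.4,.106).round(3),tri(T,(167.8,235.5),S,(260.6,277.4)))
print("blue",plane(T,179.8,274.3,.106).round(3),plane(S,305.2,286.5,.106).round(3))
print("button",tri(T,(216.6,244.8),S,(296.7,257.2)))
for p in((208,229.3),(208,243.5),(225.5,228),(225.5,244)): print("waist",plane(T,*p,.078).round(3))
for p in((201,236.5),(231.8,236.3)): print("ends",plane(T,*p,.09).round(3))
shift([.529,.083,.20],-40)
E
```

```text
red [0.531 0.088 0.106] [0.53  0.094 0.106] (array([0.53205794, 0.09008606, 0.1006664 ]), np.float64(0.002139647618341356))
blue [0.438 0.059 0.106] [0.438 0.066 0.106]
button (array([ 0.50914854, -0.02306597,  0.07445313]), np.float64(0.0019197359083794434))
waist [ 0.546 -0.003  0.078]
waist [ 0.512 -0.003  0.078]
waist [ 0.548 -0.046  0.078]
waist [ 0.509 -0.045  0.078]
ends [0.528 0.012 0.09 ]
ends [ 0.527 -0.062  0.09 ]
shift [ 533.7 -582.    22.6] turn -36.5 az -76.5
```

```bash
python3 -m crank '[[[20,-20,0,-2,1],[50,-52,0,-4,1],[80,-85,0,-6,1],[110,-118,0,-8,1],[140,-151,0,-10,1],[170,-184,0,-12,1],[200,-217,0,-14,1],[230,-250,0,-16,1],[260,-283,0,-18,1],[290,-316,0,-20,1],[320,-349,0,-22,1],[350,-382,0,-24,1],[380,-415,0,-26,1],[410,-448,0,-28,1],[440,-481,5,-30,0.7],[470,-514,10,-32,0.7],[500,-547,15,-34,0.7],[525,-576,20,-36,0.7],[536,-588,20,-36,0.7],[536,-588,20,-36,0.7]]]' 25
python3 - <<'E'
from h import *
T=r.camera("top");cv2.imwrite("pics/t1.png",T["image"][:,:,::-1])
shift([.530,.089,.053],-40)
E
```

```text
time: 2.3
ee_pos: [0.53, 0.0921, 0.2022]
eef_rot: [0.907, 0.421, 0.0, -0.001]
ft_force: [0.2, -0.2, -0.3]
width: 0.0744
grip_force: 0.0
shift [ -0.7   1.1 149.3] turn -0.4 az -40.4
```

View pics/t1.png

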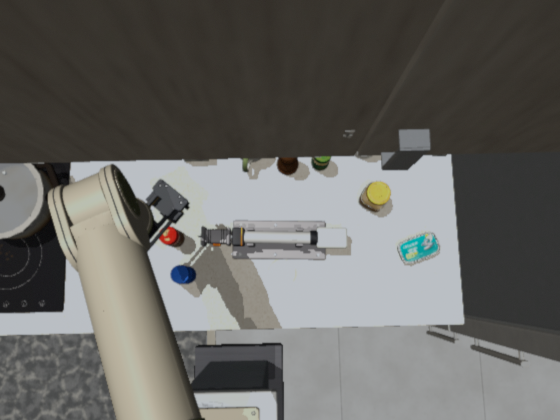

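The open gripper straddles the red cap (170,236). The brush, blue jar and other items haven't moved. I'll descend and grip.

```bash
python3 -m crank '[[[0,1,25,0,0.7],[0,1,55,0,0.7],[0,1,85,0,0.7],[0,1,115,0,0.7],[0,1,135,0,0.7],[0,1,147,0,0.7],[0,1,147,0,0.7],[0,1,147,0,-1],[0,1,147,0,-1],[0,1,147,0,-1],[0,1,147,0,-1],[0,1,147,0,-1],[0,1,147,0,-1]]]' 25
python3 - <<'E'
from h import *
shift([.415,.205,.055],-40)
E
```

```text
time: 3.65
ee_pos: [0.5309, 0.0886, 0.0559]
eef_rot: [0.908, 0.419, 0.0, 0.0]
ft_force: [-0.4, -1.0, 3.3]
width: 0.0437
grip_force: 25.0
shift [  13.3 -163.8    0.8] turn -0.5 az -40.5
```

```bash
python3 -m crank '[[[0,0,-15,0,-1],[0,0,-30,0,-1],[0,0,-40,0,-1],[2,-20,-40,0,-1],[4,-45,-40,0,-1],[6,-70,-40,0,-1],[8,-95,-40,0,-1],[10,-120,-40,0,-1],[12,-145,-40,0,-1],[13,-160,-40,0,-1],[13,-164,-40,0,-1],[13,-164,-30,0,-1],[13,-164,-18,0,-1],[13,-164,-8,0,-1],[13,-164,-3,0,-1],[13,-164,0,0,-1],[13,-164,0,0,-1]]]' 25
python3 - <<'E'
from h import *
shift([.415,.205,.055],-40);print(r.read_state()["ft_force"])
E
```

```text
time: 5.35
ee_pos: [0.4146, 0.205, 0.0558]
eef_rot: [0.908, 0.419, -0.0, 0.0]
ft_force: [-3.0, -1.8, 7.5]
width: 0.0443
grip_force: 25.0
shift [0.3 0.3 0.8] turn -0.5 az -40.5
[-3.04679263 -1.83045648  7.45285476]
```

```bash
python3 -m crank '[[[0,0,0,0,0.3],[0,0,0,0,0.7],[0,0,0,0,0.7],[0,0,0,0,0.7],[0,0,-15,0,0.7],[0,0,-40,0,0.7],[0,0,-70,0,0.7],[0,0,-105,0,0.7],[0,0,-140,0,0.7],[0,0,-145,0,0.7]]]' 25
python3 - <<'E'
from h import *
T=r.camera("top");S=r.camera("side")
for c in(T,S): print(blobs(c,(0,180,110),(5,255,255)))
cv2.imwrite("pics/s2.png",S["image"][:,:,::-1])
shift([.529,-.024,.20],-1.5)
E
```

```text
time: 6.35
ee_pos: [0.4159, 0.2064, 0.2053]
eef_rot: [0.908, 0.419, 0.003, 0.001]
ft_force: [0.6, -0.4, -0.9]
width: 0.0741
grip_force: 0.0
[([109, 278, 18, 17, 155], [119.3, 286.5])]
[([268, 333, 21, 19, 234], [278.2, 342.3])]
shift [-100.3  235.7    2.4] turn -39.0 az -40.5
```

View pics/s2.png

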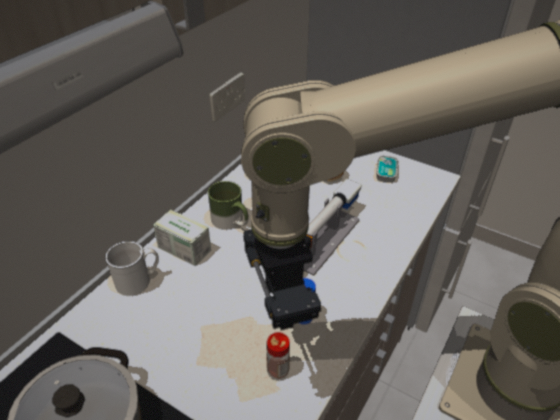

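The red jar stands upright at (278,355) in the side view, and the other things are unmoved. Next I'll move over the brush grip.

```bash
python3 -m crank '[[[-8,20,0,-4,0.5],[-20,48,0,-9,0.5],[-33,78,0,-14,0.5],[-46,108,0,-19,0.5],[-59,138,0,-24,0.5],[-72,168,0,-29,0.5],[-85,198,0,-34,0.5],[-96,225,0,-38,0.5],[-100,236,0,-39,0.5],[-100,236,0,-39,0.5],[-100,236,0,-39,0.5]]]' 25
python3 - <<'E'
from h import *
T=r.camera("top");S=r.camera("side")
for c in(T,S): print(blobs(c,(0,180,110),(5,255,255)))
cap=[b for b in blobs(T,(0,180,110),(5,255,255))][0][1]; print("cap",plane(T,*cap,.106).round(3))
cv2.imwrite("pics/s3.png",cv2.resize(S["image"][150:330,200:420],None,fx=3,fy=3)[:,:,::-1])
shift([.529,-.024,.056],-1.5)
E
```

```text
time: 7.55
ee_pos: [0.5281, -0.0234, 0.1997]
eef_rot: [0.716, 0.698, -0.0, -0.001]
ft_force: [0.1, 0.4, 0.2]
width: 0.0651
grip_force: 0.0
[([109, 278, 18, 17, 176], [118.8, 285.8])]
[([268, 333, 21, 19, 240], [278.1, 342.5])]
cap [0.415 0.201 0.106]
shift [ -1.1   0.8 144.3] turn 0.1 az -1.4
```

View pics/s3.png

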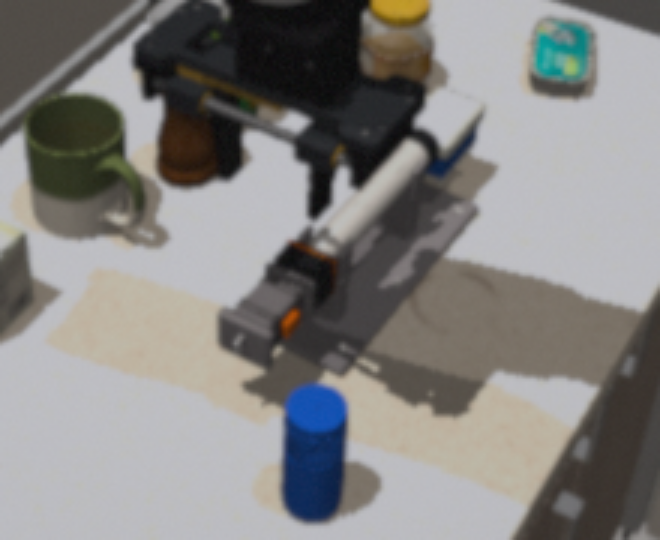

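The two fingers (crop (230,160) and (320,195)) hang open above the brush and line up across it. The grip and the orange button (290,322) are undisturbed. The jar cap is at (0.415,0.201). Descending.

```bash
python3 -m crank '[[[-1,1,25,0,0.5],[-1,1,55,0,0.5],[-1,1,80,0,0.5],[-1,1,100,0,0.5],[-1,1,115,0,0.5],[-1,1,130,0,0.5],[-1,1,143,0,0.5],[-1,1,143,0,0.5],[-1,1,143,0,0.5]]]' 25
python3 - <<'E'
from h import *
shift([.529,-.024,.056],-1.5);print(r.read_state()["ft_force"])
S=r.camera("side");cv2.imwrite("pics/s4.png",cv2.resize(S["image"][180:310,220:380],None,fx=4,fy=4)[:,:,::-1])
print(blobs(S,(7,170,120),(17,255,255),3), proj(S,[.506,-.024,.075]))
E
```

```text
time: 8.55
ee_pos: [0.53, -0.0252, 0.0578]
eef_rot: [0.716, 0.698, 0.0, 0.0]
ft_force: [0.3, 0.4, 0.3]
width: 0.0652
grip_force: 0.0
shift [ 1.2 -1.1  1.8] turn 0.0 az -1.5
[0.32695206 0.43661902 0.34584067]
[([295, 256, 2, 2, 4], [295.5, 256.5]), ([272, 336, 7, 6, 8], [274.9, 338.0]), ([281, 341, 2, 3, 3], [281.3, 342.0]), ([280, 341, 6, 6, 9], [282.7, 344.2]), ([271, 343, 5, 3, 5], [273.0, 344.4])] [298.51173946 257.4091421 ]
```

View pics/s4.png

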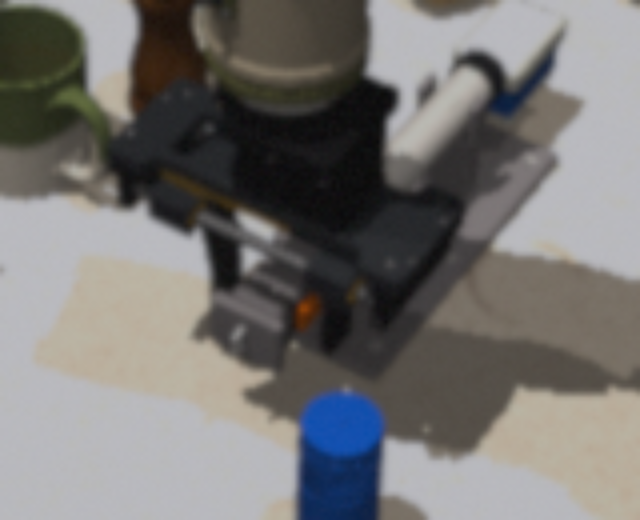

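The fingers straddle the waist, and the orange button (305,312 in the crop) is between the grip and the near finger. Closing.

```bash
python3 -m crank '[[[1,0,2,0,0.2],[1,0,2,0,-0.1],[1,0,2,0,-1],[1,0,2,0,-1],[1,0,2,0,-1],[1,0,2,0,-1],[1,0,2,0,-1],[1,0,2,0,-1],[1,0,2,0,-1]]]' 35
python3 - <<'E'
from h import *
M=R.from_quat(r.read_state()["eef_rot"]);print(M.apply([1,0,0]),M.apply([0,1,0]))
E
```

```text
time: 9.5
ee_pos: [0.53, -0.0243, 0.0556]
eef_rot: [0.716, 0.698, 0.0, 0.0]
ft_force: [0.7, 0.7, 1.0]
width: 0.0334
grip_force: 35.0
[2.60813351e-02 9.99659824e-01 2.23899341e-05] [ 9.99659809e-01 -2.60813387e-02  1.75847110e-04]
```

The width is 33 mm, so the button is in, and the side force is small. Pulling along tool +x.

```bash
python3 -m crank '[[[4,0,0,0,-1],[10,0,0,0,-1],[18,0,0,0,-1],[26,0,0,0,-1],[34,0,0,0,-1],[40,0,0,0,-1],[40,0,0,0,-1]]]' 35
```

```text
time: 10.2
ee_pos: [0.5312, 0.017, 0.0556]
eef_rot: [0.716, 0.698, 0.0, 0.0]
ft_force: [3.1, -2.9, -1.8]
width: 0.0336
grip_force: 35.0
```

```bash
python3 -m crank '[[[8,0,0,0,-1],[16,0,0,0,-1],[24,0,0,0,-1],[32,0,0,0,-1],[40,0,0,0,-1],[48,0,0,0,-1],[56,0,0,0,-1],[64,0,0,0,-1],[68,0,0,0,-1],[68,0,0,0,-1]]]' 35
```

```text
time: 11.2
ee_pos: [0.5333, 0.0832, 0.0556]
eef_rot: [0.716, 0.698, 0.0, 0.001]
ft_force: [4.9, -4.6, -2.2]
width: 0.034
grip_force: 35.0
```

```bash
python3 -m crank '[[[3,0,0,0,-1],[6,0,0,0,-1],[9,0,0,0,-1],[12,0,0,0,-1],[12,0,0,0,-1]]]' 35
```

```text
time: 11.7
ee_pos: [0.5337, 0.0947, 0.0556]
eef_rot: [0.716, 0.698, 0.0, 0.001]
ft_force: [5.9, -5.3, -2.0]
width: 0.0334
grip_force: 35.0
```

```bash
python3 -m crank '[[[1,0.5,0,0,-1],[2,1,0,0,-1],[3,1,0,0,-1],[3,1,0,0,-1],[3,1,0,0,-1]]]' 40
```

```text
time: 12.2
ee_pos: [0.5339, 0.096, 0.0554]
eef_rot: [0.717, 0.697, -0.002, 0.001]
ft_force: [-1.1, -10.0, 3.2]
width: 0.0334
grip_force: 40.0
```

```bash
python3 -m crank '[[[1,0,0,0,-1],[1.5,0,0,0,-1],[1.5,0,0,0,-1],[1.5,0,0,0,-1],[1.5,0,0,0,-1],[1.5,0,0,0,-1]]]' 40
python3 - <<'E'
from h import *
T=r.camera("top");S=r.camera("side")
for c in(T,S): print(blobs(c,(0,180,110),(5,255,255)))
a=np.hstack([cv2.resize(T["image"][200:310,60:260],(400,220)),cv2.resize(S["image"][150:370,180:380],(400,440))[:220]]) if 0 else np.vstack([cv2.resize(T["image"][200:300,90:290],(560,280)),cv2.resize(S["image"][200:300,180:380],(560,280))])
cv2.imwrite("pics/f.png",a[:,:,::-1])
E
```

```text
time: 12.8
ee_pos: [0.5339, 0.096, 0.0554]
eef_rot: [0.717, 0.697, -0.002, 0.001]
ft_force: [-0.1, -13.9, 6.8]
width: 0.0338
grip_force: 40.0
[([109, 280, 9, 14, 46], [112.0, 287.5])]
[([268, 333, 21, 19, 237], [278.2, 342.5])]
```

View pics/f.png

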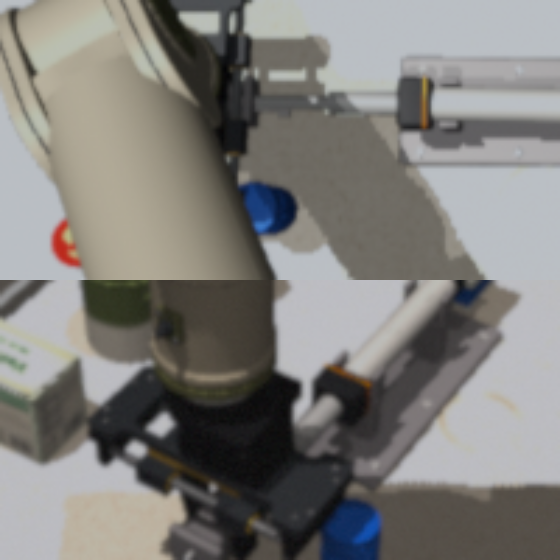

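Both tubes are out. The TCP no longer advances while the pull force rises to 14 N, so the handle is at the second stop. The red jar is unmoved in the side view at (278,342). Handing in.

```bash
python3 -c "
from bench import r
print(r.close_job())"
```

```text
the job is handed in; nothing more can be done
None
```

The job is handed in: the red jar stands upright at about (0.415, 0.20), 12 cm to the side of the handle's path, and the brush is gripped with its button squeezed in and held at its second stop (120 mm of travel, 14 N pull).

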